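Stack a ring coil on its chassis stud: pad, coil, retaining collar

ROBOT

A 6-joint arm with a two-finger parallel gripper is mounted at the origin on a cart in front of the work surface, level with it; the furniture and walls round the work are solid. World frame = base frame: x ahead of the robot, y to its left, z up, the work surface at z = 0. Lengths are in m, angles in degrees, forces in N, time in s.
With the tool pointing down it reaches from about 0.35 to 0.875 m from the base axis. Payload 4.2 kg.
Tool frame: the origin (TCP) lies midway between the tips of the shut fingers; the grasp point (between the pads) lies 19 mm behind it; z points along the fingers, y is the direction in which the jaws open and shut (so a half turn about z gives the same grasp; the last joint's range is limited). The gripper opens to 87 mm and grips with 3 to 60 N. Pads are 19 mm wide; open, the fingers measure 117 mm over their backs; the gripper's body (75 mm by 190 mm) begins 51 mm behind the grasp point.
Start: joints at [85.405, 22.042, 0.453, 0, -68.411, -14.817], TCP at [0.208, 0.589, 0.223] pointing down, gripper open.
Joint ranges: [-179.83, 179.83], [-69.29, 118.12], [-61.27, 80.66], [-181.25, 117.63], [-171.15, -9.14], [-177.46, 177.46]. Speed limits (degrees/s): [159.86, 159.86, 180, 180, 180, 180].

INTERFACE

Orientations are given as a 3x3 rotation matrix whose columns are the frame's x, y, z axes.
In Python, from station import r gives the robot as it stands.
- The arm moves only by the tool servo_tool, never from a script. Its arguments are lists of equal length, an entry for each row: "slide": the shift along the world's x, y, z in units of 60 mm (1.0 is 60 mm), a list of three; "twist": the turn, a rotation vector about the world's x, y, z in units of 6 degrees (1.0 is 6 degrees), a list of three; "gripper": the closure, from 0 (fully open) to 1 (shut). In form: {"slide": [[x, y, z], ...], "twist": [[wx, wy, wz], ...], "gripper": [gripper, ...]}. A call has 1 to 12 rows; each row shifts and turns the commanded pose from where the row before left it; what a row does not reach is not made up. A row lasts 1/8 s, in which the tool goes at most 62.5 mm and 10.7 degrees, less where a joint would pass 70% of its speed; a pose out of reach is approached as far as the arm can. A call is refused whole if a number of a shift passes 1 or a number of a turn 1, either way. A call with a gripper value outside its range is refused whole. The fingers move at their own pace and stop on an object; the grip force is fixed at half the most. Time passes only in rows, so rows that do not move let the fingers close. It gives the time, the measured TCP pose, the force and the opening at its end, in the units of the state.
- r.sense(): the state, without advancing time (a new reading comes with each control period).
- r.capture(name): name is "scene" or "side" or "wrist"; returns a dict with "image" (384x512x3 uint8, blue, green, red), "intrinsics" (3x3 intrinsics, pixels), "R" (3x3) and "t" (3): a world point X has camera coordinates R X + t. Camera axes: x right, y down, z forward; pixel columns grow to the right and rows downward; lengths in m; the calibration is good to about 2 mm. A picture is of the moment at which its call begins. There is no depth.
- r.finish_job(): hands the job in, once; it reports no verdict.
The state is a dict: "time_s": time; "joints": joint angles; "joint_velocities": joint speeds; "effort": joint torques, N m; "tcp_pos": TCP position; "ee_rot": TCP orientation; "wrist_force": force on the tool from outside, world axes, zero at the start; "moment": the same for the moment, N m; "gripper_width": opening from 0.0 (shut) to 1.0 (fully open).
Only numpy, scipy, OpenCV 4.12 (cv2) and the standard library are available. Lean on these libraries where they do the work, as an engineer would, in place of code of your own. Each camera call takes 0.05 s, during which the arm holds its last target.

TASK

Mount the yellow ring coil on the upright stud of the chassis plate: first the black rubber pad goes over the stud and flat on the plate, then the coil on the pad, and last the steel retaining collar, flange down, on the coil. Lower each part down the stud until it rests flat on the one below, without dropping it, and leave the loose choke and heat sink where they are.

Things in the scene. Friction and masses are not known exactly. Their poses are not given: they have to be found in the camera images.
- rubber_pad_center (a point): centre (half-way up and on the axis) of the loose black rubber pad: a flat ring, outer diameter 44 mm, 9 mm high, through bore 14 mm in diameter; lies flat on the desk, z axis = bore axis. Grasp across its rim, close to the desk
- ring_coil_center (a point): centre (half-way up and on the axis) of the loose yellow ring coil with a black potted middle: outer diameter 56 mm, 20 mm high, through bore 14 mm in diameter, about 0.16 kg; lies flat on the desk, z axis = bore axis
- steel_collar_center (a point): centre (half-way up and on the axis) of the loose bright steel retaining collar: flange 42 mm in diameter and 4 mm thick at the bottom, hub 26 mm in diameter above it, 12 mm high in all, through bore 14 mm in diameter; lies flange down, z axis = bore axis, up through the hub
- ring_coil: the same yellow ring coil; origin at the centre of its underside
- rubber_pad: the same black rubber pad; origin at the centre of its underside
- steel_collar: the same steel collar; origin at the centre of its underside
- stud_foot (a point): point on the axis of the fixed steel stud at the top face of the chassis plate. The stud is 10 mm in diameter and stands 44 mm above the plate; its top 6 mm taper to a tip 4 mm wide. The plate is a fixed bright square, 100 x 100 x 5 mm, on the desk, stud at its centre; z up along the stud
- choke: small loose bare choke, an orange-yellow ring wound with copper wire, 36 x 36 x 13 mm; not part of the job and not to be moved. Origin at the centre of its underside
- heat_sink: small loose finned aluminium heat sink, 25 x 30 x 18 mm; not part of the job and not to be moved. Origin at the centre of its underside
- card_rack: fixed grey rack full of upright circuit cards, 120 x 130 mm on plan (130 along the x = -y diagonal), side walls 75 mm high and cards somewhat higher; its sides run at 45 degrees to the world x and y axes. Origin at the centre of its foot. Stay clear of it
- iron_stand: fixed soldering iron stand, a base of about 100 x 70 x 12 mm with a coiled holder and a blue iron that rises toward +x and +y, its sides at 45 degrees to the world x and y axes; origin at the far end of its base, the base reaches from there 95 mm toward -x and -y at 45 degrees. Stay clear of it
Mind the look-alikes: they are no part of the job. Several things look just like the steel_collar: the one meant starts farthest to the robot's right.

How it is judged:
By the outcome, as a careful person would: the job done as asked, in the order asked, and still so for the second after the job is handed in, with the robot touching nothing.
It also fails if it takes over 61 s, if anything falls off the work surface, if the arm or the gripper's body presses on something with over 40 N, if the wrist force passes 120 N, or if a joint passes its speed limit or range.

## Working session

There is one attempt and no reset: what is moved stays moved. The work goes in short steps, Python scripts to look and compute and a tool call to move; the robot and the scene stay as the last step left them, time stands still between calls to the robot, and variables do not carry over. Pictures are saved under pics/ and viewed, and the job is handed in when it is done.

Besides the shell and the picture viewer there is one more tool, called after "Emit:" by a JSON object that holds its "api" and its "payload", one argument or row to a line. servo_tool: Moves the arm, as the interface text tells. Its arguments: {"type":"object","properties":{"slide":{"type":"array","items":{"type":"array","items":{"type":"number"}}},"twist":{"type":"array","items":{"type":"array","items":{"type":"number"}}},"gripper":{"type":"array","items":{"type":"number"}}},"required":["slide","twist","gripper"]}

```bash
mkdir -p pics; ls; python3 - <<'E'
from station import r
import cv2,json,numpy as np,pickle
d={}
for n in ["scene","side","wrist"]:
    c=r.capture(n); cv2.imwrite(f"pics/{n}0.png",c["image"]); d[n]=c
    print(n,np.round(c["intrinsics"],1).tolist(),np.round(c["R"],3).tolist(),np.round(c["t"],3).tolist())
pickle.dump(d,open("caps0.pkl","wb"))
print(r.sense())
E
```

```text
pics
scene [[463.8, 0.0, 263.7], [0.0, 463.8, 192.8], [0.0, 0.0, 1.0]] [[0.488, -0.873, -0.019], [-0.414, -0.212, -0.885], [0.769, 0.44, -0.464]] [-0.02, 0.32, 0.385]
side [[475.2, 0.0, 251.8], [0.0, 475.2, 198.3], [0.0, 0.0, 1.0]] [[-0.99, -0.138, -0.016], [-0.086, 0.7, -0.709], [0.108, -0.701, -0.705]] [0.592, -0.12, 1.088]
wrist [[322.5, 0.0, 258.2], [0.0, 322.5, 187.2], [0.0, 0.0, 1.0]] [[-0.332, -0.943, 0.002], [-0.911, 0.321, 0.257], [-0.243, 0.083, -0.966]] [0.624, -0.032, 0.39]
{'time_s': 0.15, 'joints': array([ 8.54066152e+01,  2.20807690e+01,  3.98183365e-01, -1.98507915e-02,
       -6.84114809e+01, -1.48175316e+01]), 'joint_velocities': array([-0.05295066, -0.06480929,  0.21681354,  0.14530905,  0.04984464,
        0.02818594]), 'effort': array([ 6.86219428e-04, -3.91051161e+01,  1.87586617e+01,  4.22236294e+00,
        1.23848033e-02, -1.35552291e-04]), 'tcp_pos': array([0.20754177, 0.58905654, 0.22171425]), 'ee_rot': array([[ 9.43116918e-01, -3.32460936e-01, -4.52600306e-04],
       [-3.32461226e-01, -9.43115549e-01, -1.61067647e-03],
       [ 1.08632619e-04,  1.66952828e-03, -9.99998600e-01]]), 'wrist_force': array([ 0.54849463,  0.59426618, -0.14245368]), 'moment': array([0.00534636, 0.0422996 , 0.01611182]), 'gripper_width': 0.9986015297727407}
```

View pics/scene0.png

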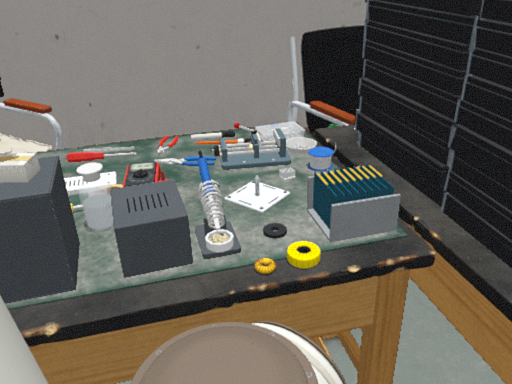

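View pics/side0.png

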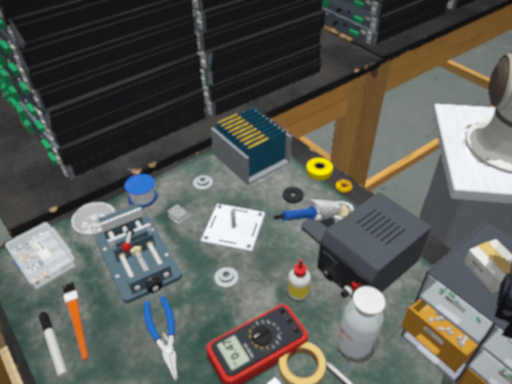

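View pics/wrist0.png

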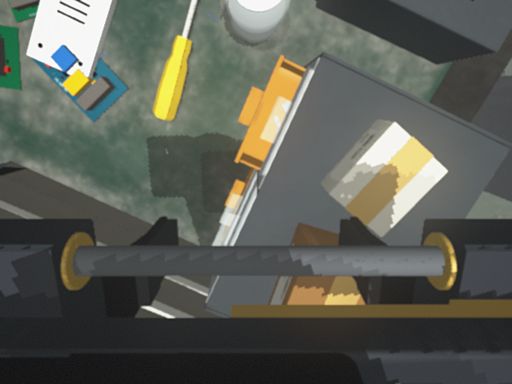

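The side view shows two bright collars, at (203,182) beside the rack and (226,277) below the plate. The pad is at (293,195), the coil at (319,168), the choke at (344,186), the heat sink at (178,214), and the stud foot near (233,227). Next I'll measure them and enlarge crops.

```bash
cat > h.py <<'E'
import numpy as np,cv2,pickle
def ray(c,u,v):
    d=np.linalg.inv(c["intrinsics"])@np.array([u,v,1.]); R=np.array(c["R"]);t=np.array(c["t"])
    return -R.T@t, R.T@d
def onplane(c,u,v,z):
    o,d=ray(c,u,v); return o+d*(z-o[2])/d[2]
def proj(c,X):
    p=c["intrinsics"]@(np.array(c["R"])@np.array(X)+np.array(c["t"])); return p[:2]/p[2]
def tri(c1,p1,c2,p2):
    o1,d1=ray(c1,*p1);o2,d2=ray(c2,*p2)
    s=np.linalg.lstsq(np.c_[d1,-d2],o2-o1,rcond=None)[0]
    a=o1+s[0]*d1;b=o2+s[1]*d2
    return (a+b)/2,np.linalg.norm(a-b)
E
python3 - <<'E'
from h import *
d=pickle.load(open("caps0.pkl","rb"));S=d["side"];C=d["scene"]
for n,u,v,z in [("colA",203,182,.006),("colB",226,277,.006),("pad",293,195,.0045),("coil",319,168,.01),("choke",344,186,.006),("stud",233,227,.005),("heat",178,214,.009),("rack",250,145,.08),("spool",140,190,.02),("multimtr",258,345,.03)]:
    print(n,np.round(onplane(S,u,v,z),4))
for n,u,v,z in [("pad",275,230,.009),("coil",304,250,.02),("choke",265,266,.012)]:
    print('scene',n,np.round(onplane(C,u,v,z),4))
im=S["image"]; print(im.shape)
a=cv2.resize(im[100:300,150:400],None,fx=3.2,fy=3,interpolation=cv2.INTER_CUBIC); cv2.imwrite("pics/side_z.png",a[:600,:800])
a=cv2.resize(C["image"][130:280,190:390],None,fx=4,fy=4,interpolation=cv2.INTER_CUBIC); cv2.imwrite("pics/scene_z.png",a)
E
```

```text
colA [0.673  0.2103 0.006 ]
colB [0.5813 0.4459 0.006 ]
pad [0.4806 0.2249 0.0045]
coil [0.431  0.1403 0.01  ]
choke [0.3769 0.1866 0.006 ]
stud [0.5887 0.3277 0.005 ]
heat [0.7017 0.3107 0.009 ]
rack [0.577  0.1663 0.08  ]
spool [0.7921 0.2643 0.02  ]
multimtr [0.5072 0.5794 0.03  ]
scene pad [0.4779 0.221  0.009 ]
scene coil [0.4302 0.1412 0.02  ]
scene choke [0.3711 0.1824 0.012 ]
(384, 512, 3)
```

View pics/side_z.png

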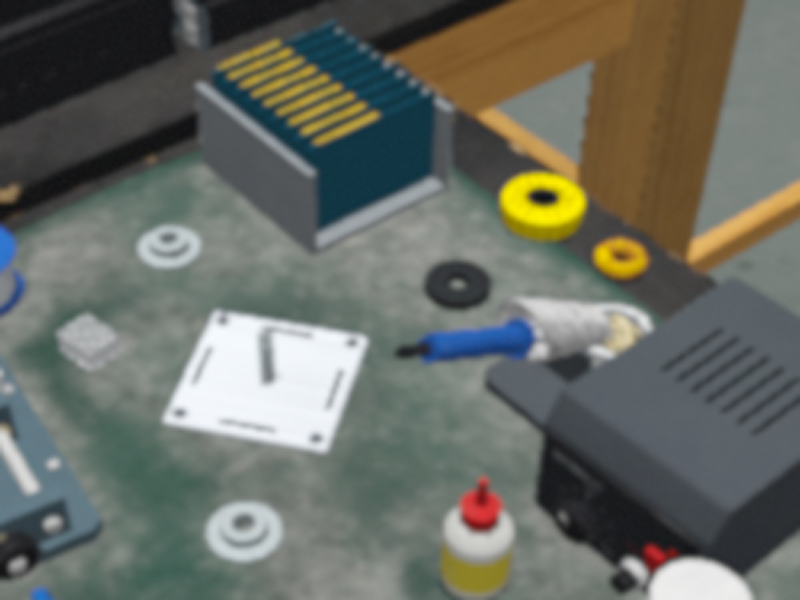

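View pics/scene_z.png

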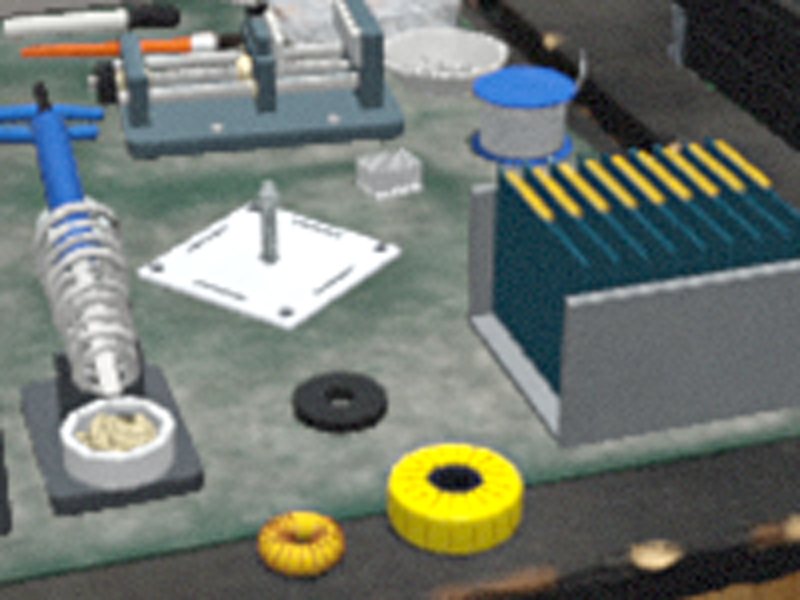

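The candidates for the collar are A (203,182) and B (226,277) in the side view. A is at y≈0.21 and B at y≈0.446, so A is farthest to the robot's right and is the one meant. The crop shows the same flange and hub on both. Next I'll measure everything with masks, including the rack, the iron and the gripper geometry.

```bash
python3 - <<'E'
from h import *
d=pickle.load(open("caps0.pkl","rb"));S=d["side"];C=d["scene"];W=d["wrist"]
for n in d: print(n,"cam at",np.round(ray(d[n],0,0)[0],3))
# rack corners: side crop zoom factors 3.2,3 offset 150,100
z=lambda u,v:(150+u/3.2,100+v/3)
y=lambda u,v:(190+u/4,130+v/4)
for n,u,v,h in [("topcorner foot",316,248,0),("right foot",443,188,0),("top corner wall",318,175,.075),("left wall top",197,85,.075),("right wall top",450,103,.075)]:
    print("side rack",n,np.round(onplane(S,*z(u,v),h),3))
for n,u,v,h in [("nearleft foot",565,445,0),("farleft foot",472,320,0),("nearleft top",568,300,.075),("farleft top",472,185,.075)]:
    print("scene rack",n,np.round(onplane(C,*y(u,v),h),3))
print("rack wall tri",tri(S,z(318,175),C,y(472,187)))
print("rack wall2 tri",tri(S,z(450,103),C,y(568,300)))
print("iron tip",tri(S,z(400,352),C,y(41,85)), "handle end",tri(S,z(425,348),C,y(45,108)))
for n,u,v,h in [("iron base far-left",55,355,.012),("near-left",55,510,.012),("near right",203,475,.012),("farright",160,370,.012)]:
    print(n,np.round(onplane(C,*y(u,v),h),3))
print("stud tip",tri(S,z(265,335),C,y(267,183)),"foot",onplane(S,*z(268,380),.005),onplane(C,*y(269,262),.005))
# plate corners
print("plate side",[np.round(onplane(S,*z(*p),.005)[:2],3).tolist() for p in [(217,310),(369,340),(330,452),(163,423)]])
print("plate scene",[np.round(onplane(C,*y(*p),.005)[:2],3).tolist() for p in [(138,270),(250,203),(402,248),(292,329)]])
def cen(c,m,roi):
    x0,x1,y0,y1=roi; k=np.zeros(m.shape,np.uint8);k[y0:y1,x0:x1]=m[y0:y1,x0:x1]
    n,l,s,ce=cv2.connectedComponentsWithStats(k); i=1+np.argmax(s[1:,4]); return ce[i],s[i]
for n,c,rois in [("side",S,dict(coil=(300,336,150,185),pad=(280,305,183,206))),("scene",C,dict(coil=(284,324,236,272),pad=(260,290,220,240)))]:
    hsv=cv2.cvtColor(c["image"],cv2.COLOR_BGR2HSV)
    yel=((abs(hsv[...,0].astype(int)-28)<8)&(hsv[...,1]>150)).astype(np.uint8)
    blk=(hsv[...,2]<60).astype(np.uint8)
    print(n,"coil",cen(c,yel,rois["coil"]),"pad",cen(c,blk,rois["pad"]))
E
```

```text
scene cam at [-0.154 -0.118  0.462]
side cam at [0.458 0.928 0.692]
wrist cam at [0.273 0.566 0.383]
side rack topcorner foot [0.577 0.194 0.   ]
side rack right foot [0.499 0.119 0.   ]
side rack top corner wall [0.573 0.203 0.075]
side rack left wall top [0.669 0.113 0.075]
side rack right wall top [0.497 0.114 0.075]
scene rack nearleft foot [0.504 0.122 0.   ]
scene rack farleft foot [0.587 0.204 0.   ]
scene rack nearleft top [0.501 0.123 0.075]
scene rack farleft top [0.585 0.206 0.075]
rack wall tri (array([0.57431208, 0.20259997, 0.07744082]), np.float64(0.004525214351175707))
rack wall2 tri (array([0.49637912, 0.12044809, 0.078711  ]), np.float64(0.002321038626220326))
iron tip (array([0.50316127, 0.39739032, 0.1203794 ]), np.float64(0.0034375582694251305)) handle end (array([0.49127738, 0.38726255, 0.1147266 ]), np.float64(0.004055531298008808))
iron base far-left [0.447 0.357 0.012]
near-left [0.344 0.284 0.012]
near right [0.394 0.243 0.012]
farright [0.458 0.306 0.012]
stud tip (array([0.5890554 , 0.32424663, 0.04702474]), np.float64(0.004405548103418469)) foot [0.58741798 0.32666029 0.005     ] [0.58570999 0.3205018  0.005     ]
plate side [[0.63, 0.268], [0.531, 0.284], [0.542, 0.381], [0.643, 0.37]]
plate scene [[0.547, 0.377], [0.642, 0.365], [0.632, 0.266], [0.53, 0.275]]
side coil (array([319.21443299, 168.08041237]), array([306, 157,  27,  23, 485], dtype=int32)) pad (array([292.60150376, 195.33834586]), array([284, 189,  18,  14, 133], dtype=int32))
scene coil (array([303.12209302, 254.90843023]), array([287, 241,  34,  28, 688], dtype=int32)) pad (array([274.30882353, 234.86764706]), array([264, 231,  22,   7,  68], dtype=int32))
```

Emit:
{"api": "servo_tool", "payload": {
  "slide": [
    [0.4, -0.57, 0],
    [0.4, -0.57, 0],
    [0.4, -0.57, 0],
    [0.4, -0.57, 0],
    [0.4, -0.57, 0],
    [0.4, -0.57, 0],
    [0.4, -0.57, -0.1],
    [0.4, -0.57, -0.1],
    [0.4, -0.57, -0.1],
    [0.43, -0.52, -0.07],
    [0, 0, 0]
  ],
  "twist": [
    [0, 0, -0.43],
    [0, 0, -0.43],
    [0, 0, -0.43],
    [0, 0, -0.43],
    [0, 0, -0.43],
    [0, 0, -0.43],
    [0, 0, -0.43],
    [0, 0, -0.43],
    [0, 0, -0.43],
    [0, 0, -0.4],
    [0, 0, 0]
  ],
  "gripper": [0, 0, 0, 0, 0, 0, 0, 0, 0, 0, 0]
}}

```text
time_s: 1.52
tcp_pos: [0.4502, 0.2484, 0.1996]
ee_rot: [[0.704, -0.71, -0.001], [-0.71, -0.704, -0.001], [-0.0, 0.002, -1.0]]
wrist_force: [-0.5, 0.4, -1.0]
gripper_width: 1.0
```

```bash
cat >> h.py <<'E'
def snap(name,out):
    from station import r
    c=r.capture(name); c["sense"]=r.sense(); cv2.imwrite(f"pics/{out}.png",c["image"]); pickle.dump(c,open(f"{out}.pkl","wb"))
    s=c["sense"]; print(round(s["time_s"],2),np.round(s["tcp_pos"],4),np.round(s["ee_rot"],3).tolist(),np.round(s["wrist_force"],2),s["gripper_width"])
    return c
E
python3 -c "
from h import *
c=snap('wrist','w1'); print(proj(c,c['sense']['tcp_pos']))"
```

```text
1.57 [0.4498 0.2495 0.1999] [[0.705, -0.709, -0.001], [-0.709, -0.705, -0.001], [-0.0, 0.001, -1.0]] [ 0.5  -0.04 -0.16] 0.9993677218064578
[255.90638219 236.31307749]
```

View pics/w1.png

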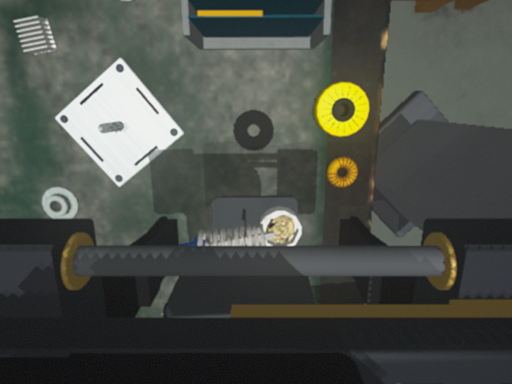

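The wrist view shows the pad at (253,130), coil at (343,109), choke at (342,172), plate corners at about (120,58), (184,132), (119,187) and (55,117), and collar B at (59,203). Next I'll measure them finely.

```bash
cat >> h.py <<'E'
def comp(c,m,roi,hull=True):
    x0,x1,y0,y1=roi; k=np.zeros(m.shape[:2],np.uint8);k[y0:y1,x0:x1]=m[y0:y1,x0:x1]
    cs,_=cv2.findContours(k,cv2.RETR_EXTERNAL,cv2.CHAIN_APPROX_NONE); q=max(cs,key=cv2.contourArea)
    return cv2.convexHull(q)
def circ(c,q,z):
    "project hull points onto plane z, return circle centre/diam by least squares"
    P=np.array([onplane(c,*p,z)[:2] for p in q.reshape(-1,2)])
    A=np.c_[2*P,np.ones(len(P))];s=np.linalg.lstsq(A,(P**2).sum(1),rcond=None)[0]
    return s[:2],2*np.sqrt(s[2]+s[:2]@s[:2])
E
python3 - <<'E'
from h import *
c=pickle.load(open("w1.pkl","rb"));im=c["image"];hsv=cv2.cvtColor(im,cv2.COLOR_BGR2HSV)
g=cv2.cvtColor(im,cv2.COLOR_BGR2GRAY)
print("gray pad row",g[130,225:285].tolist())
yel=((abs(hsv[...,0].astype(int)-28)<8)&(hsv[...,1]>150)).astype(np.uint8)
q=comp(c,yel,(308,378,75,142));print("coil top", circ(c,q,.02),cv2.minEnclosingCircle(q))
bore=((g<70)).astype(np.uint8); q=comp(c,bore,(330,358,95,124));print("coil mid dark",circ(c,q,.02))
q=comp(c,(g<58).astype(np.uint8),(228,278,104,150));print("pad",circ(c,q,.009),circ(c,q,.0045),cv2.minEnclosingCircle(q))
q=comp(c,((g>62)).astype(np.uint8),(243,264,120,141));print("pad bore",circ(c,q,.009),cv2.minEnclosingCircle(q))
q=comp(c,((g>190)).astype(np.uint8),(45,195,50,195));b=cv2.minAreaRect(q);ap=cv2.approxPolyDP(q,8,True).reshape(-1,2)
print("plate",b,ap.tolist(),[np.round(onplane(c,*p,.005)[:2],4).tolist() for p in ap],onplane(c,*np.mean(ap,0),.005))
cv2.imwrite("pics/w1z.png",cv2.resize(im[40:220,40:240],None,fx=3,fy=3,interpolation=cv2.INTER_CUBIC))
E
```

```text
gray pad row [109, 111, 115, 117, 117, 122, 120, 112, 86, 60, 54, 55, 56, 55, 55, 56, 54, 56, 55, 54, 54, 60, 88, 117, 125, 124, 124, 122, 121, 119, 116, 117, 115, 116, 102, 70, 55, 55, 56, 56, 56, 55, 55, 53, 56, 56, 56, 61, 88, 116, 119, 114, 114, 113, 114, 117, 118, 119, 120, 116]
coil top (array([0.43167487, 0.1434542 ]), np.float64(0.05597682182145385)) ((341.3734130859375, 108.62657928466797), 28.326860427856445)
coil mid dark (array([0.43079932, 0.14260301]), np.float64(0.020821363513023047))
pad (array([0.48094494, 0.22376629]), np.float64(0.04096320238216647)) (array([0.48071677, 0.22408501]), np.float64(0.041486122618007194)) ((252.8684844970703, 130.03533935546875), 19.32851219177246)
pad bore (array([0.48119588, 0.2232311 ]), np.float64(0.014363912622917504)) ((253.1666717529297, 129.8333282470703), 6.932307243347168)
plate ((119.97962951660156, 123.42759704589844), (98.2774887084961, 88.72554016113281), 47.72631072998047) [[120, 58], [182, 133], [118, 185], [56, 116]] [[0.6301, 0.2682], [0.5339, 0.2808], [0.5468, 0.3765], [0.6423, 0.3629]] [0.58948682 0.32090955 0.005     ]
```

View pics/w1z.png

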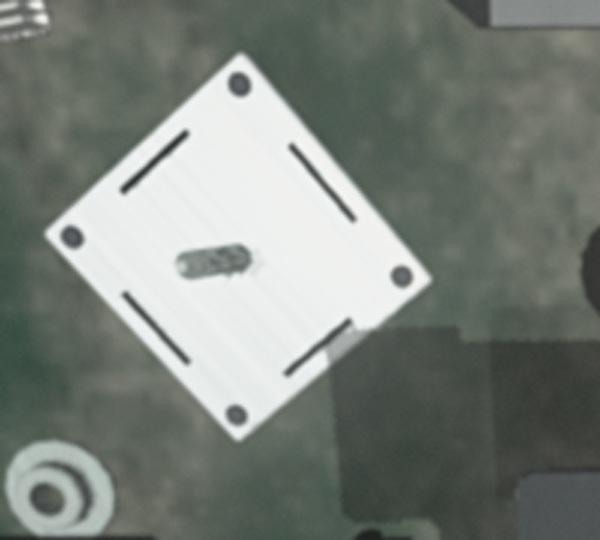

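Emit:
{"api": "servo_tool", "payload": {
  "slide": [
    [0.26, -0.22, -0.3],
    [0.26, -0.22, -0.5],
    [0, 0, -0.6],
    [0, 0, -0.6],
    [0, 0, -0.6],
    [0, 0, -0.35],
    [0, 0, -0.2],
    [0, 0, -0.1],
    [0, 0, 0]
  ],
  "twist": [
    [0, 0, 0],
    [0, 0, 0],
    [0, 0, 0],
    [0, 0, 0],
    [0, 0, 0],
    [0, 0, 0],
    [0, 0, 0],
    [0, 0, 0],
    [0, 0, 0]
  ],
  "gripper": [0, 0, 0, 0, 0, 0, 0.2, 0.2, 0.2]
}}

```text
time_s: 2.7
tcp_pos: [0.4808, 0.2245, 0.0056]
ee_rot: [[0.707, -0.707, 0.0], [-0.707, -0.707, 0.0], [0.0, -0.001, -1.0]]
wrist_force: [-0.3, 0.0, 0.8]
gripper_width: 0.824
```

Emit:
{"api": "servo_tool", "payload": {
  "slide": [
    [0, -0.01, -0.04],
    [0, 0, 0],
    [0, 0, 0],
    [0, 0, 0],
    [0, 0, 0],
    [0, 0, 0]
  ],
  "twist": [
    [0, 0, 0],
    [0, 0, 0],
    [0, 0, 0],
    [0, 0, 0],
    [0, 0, 0],
    [0, 0, 0]
  ],
  "gripper": [0.3, 1, 1, 1, 1, 1]
}}

```text
time_s: 3.45
tcp_pos: [0.4809, 0.2235, 0.0032]
ee_rot: [[0.707, -0.707, 0.0], [-0.707, -0.707, 0.0], [0.0, -0.0, -1.0]]
wrist_force: [0.8, -0.0, 3.5]
gripper_width: 0.484
```

```bash
python3 -c "
from h import *
c=snap('side','s2'); cv2.imwrite('pics/s2z.png',cv2.resize(c['image'][100:300,150:400],None,fx=3.2,fy=3))"
```

```text
3.5 [0.4808 0.2235 0.0032] [[0.707, -0.707, 0.0], [-0.707, -0.707, 0.0], [0.0, -0.0, -1.0]] [-0.73 -0.43  1.77] 0.4826849138163491
```

View pics/s2z.png

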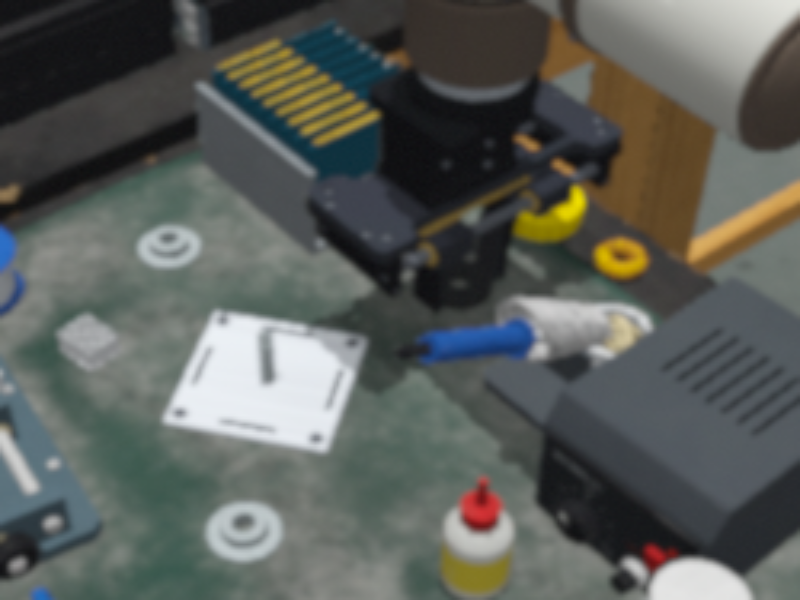

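Emit:
{"api": "servo_tool", "payload": {
  "slide": [
    [0, 0, 0.2],
    [0, 0, 0.5],
    [0, 0, 0.7],
    [0.1, 0.2, 0.7],
    [0.3, 0.5, 0.5],
    [0.4, 0.6, 0],
    [0.3, 0.5, 0],
    [0.2, 0.3, 0],
    [0, 0, 0],
    [0, 0, 0]
  ],
  "twist": [
    [0, 0, 0],
    [0, 0, 0],
    [0, 0, 0],
    [0, 0, 0],
    [0, 0, 0],
    [0, 0, 0],
    [0, 0, 0],
    [0, 0, 0],
    [0, 0, 0],
    [0, 0, 0]
  ],
  "gripper": [1, 1, 1, 1, 1, 1, 1, 1, 1, 1]
}}

```text
time_s: 4.75
tcp_pos: [0.5581, 0.3488, 0.159]
ee_rot: [[0.707, -0.708, -0.001], [-0.708, -0.707, -0.001], [-0.0, 0.001, -1.0]]
wrist_force: [-0.6, 0.3, 0.3]
gripper_width: 0.483
```

```bash
python3 -c "
from h import *
c=snap('wrist','w3');print(proj(c,c['sense']['tcp_pos']))"
```

```text
4.8 [0.5581 0.3487 0.1592] [[0.706, -0.708, -0.001], [-0.708, -0.706, -0.0], [-0.0, 0.001, -1.0]] [-0.17 -0.18  1.03] 0.4851332673423073
[256.91427408 234.26668257]
```

View pics/w3.png

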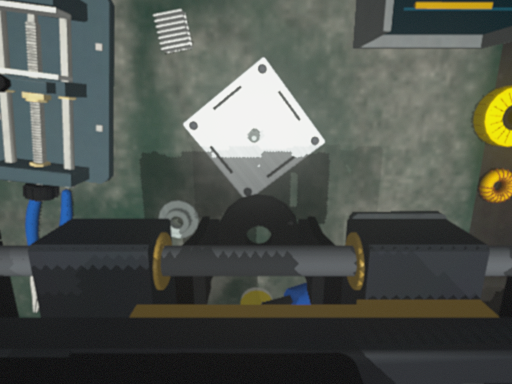

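The pad is held, with its bore at (259,233) in view. The stud tip is at (254,135) and the plate around it.

```bash
python3 - <<'E'
from h import *
c=pickle.load(open("w3.pkl","rb"));im=c["image"];g=cv2.cvtColor(im,cv2.COLOR_BGR2GRAY)
cv2.imwrite("pics/w3z.png",cv2.resize(im[110:260,200:320],None,fx=4,fy=4,interpolation=cv2.INTER_CUBIC))
ap=cv2.approxPolyDP(comp(c,(g>150).astype(np.uint8),(180,330,50,200)),8,True).reshape(-1,2);print(ap.tolist(),[np.round(onplane(c,*p,.005)[:2],4).tolist() for p in ap])
E
```

```text
[[324, 139], [302, 157], [248, 164], [211, 157], [183, 123], [264, 57]] [[0.536, 0.2787], [0.5382, 0.306], [0.5711, 0.3488], [0.6019, 0.3696], [0.6434, 0.3645], [0.6305, 0.2676]]
```

View pics/w3z.png

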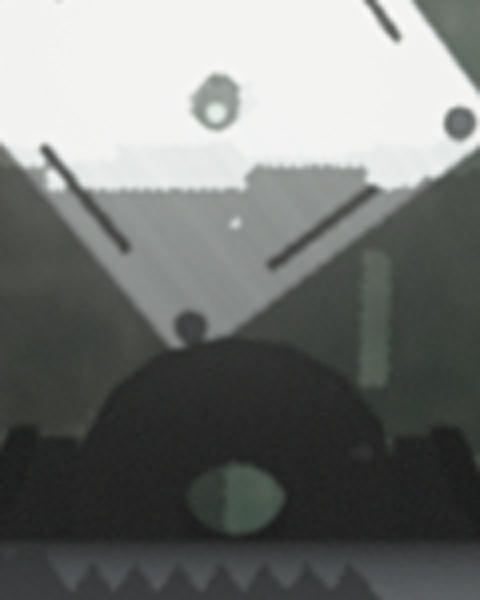

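```bash
python3 - <<'E'
from h import *
c=pickle.load(open("w3.pkl","rb"));s=c["sense"];R=s["ee_rot"];T=s["tcp_pos"]
tip=onplane(c,253.75,137.7,.049);print("tip",tip)
for e in [(253.9,130,.005)]: print("foot?",onplane(c,*e))
for z in (.0055,.006):
  a=onplane(c,259,225.5,T[2]+z);l=onplane(c,246.7,234.5,T[2]+z);r_=onplane(c,271.2,234.5,T[2]+z)
  print([np.round(R.T@(p-T),4) for p in (a,l,r_)])
d=pickle.load(open("caps0.pkl","rb"))
print("stud circle projected",[np.round(proj(c,[.5893,.3218,z]),1) for z in (.005,.043,.049)])
E
```

```text
tip [0.58833847 0.3225238  0.049     ]
foot? [0.59046266 0.32092879 0.005     ]
[array([ 0.0072,  0.0011, -0.0055]), array([ 0.0022, -0.0053, -0.0055]), array([ 0.0022,  0.0075, -0.0055])]
[array([ 0.0074,  0.0011, -0.006 ]), array([ 0.0024, -0.0053, -0.006 ]), array([ 0.0024,  0.0074, -0.006 ])]
stud circle projected [array([254.1, 131.5]), array([253.6, 135.5]), array([253.5, 136.3])]
```

Emit:
{"api": "servo_tool", "payload": {
  "slide": [
    [0.26, -0.21, 0],
    [0.25, -0.21, -0.2],
    [0, 0, -0.5],
    [0, 0, -0.5],
    [0, 0, -0.3],
    [0, 0, -0.1],
    [0, 0, 0]
  ],
  "twist": [
    [0, 0, 0],
    [0, 0, 0],
    [0, 0, 0],
    [0, 0, 0],
    [0, 0, 0],
    [0, 0, 0],
    [0, 0, 0]
  ],
  "gripper": [1, 1, 1, 1, 1, 1, 1]
}}

```text
time_s: 5.68
tcp_pos: [0.5898, 0.3242, 0.0631]
ee_rot: [[0.707, -0.707, 0.0], [-0.707, -0.707, 0.0], [0.0, -0.0, -1.0]]
wrist_force: [-0.2, -0.8, 0.2]
gripper_width: 0.484
```

```bash
python3 -c "
from h import *
c=snap('wrist','w4');a=cv2.resize(c['image'][130:260,180:340],None,fx=4,fy=4)
c=snap('scene','c4');b=cv2.resize(c['image'][150:225,210:310],None,fx=6,fy=6);cv2.imwrite('pics/w4z.png',a);cv2.imwrite('pics/c4z.png',b)"
```

```text
5.72 [0.59   0.3246 0.0639] [[0.707, -0.707, 0.002], [-0.707, -0.707, 0.001], [0.0, -0.002, -1.0]] [-0.72  0.48 -0.06] 0.4820208753073447
5.78 [0.59   0.3248 0.0642] [[0.707, -0.707, 0.002], [-0.707, -0.707, 0.001], [0.0, -0.002, -1.0]] [-1.08  0.67  0.85] 0.4854731418045026
```

View pics/w4z.png

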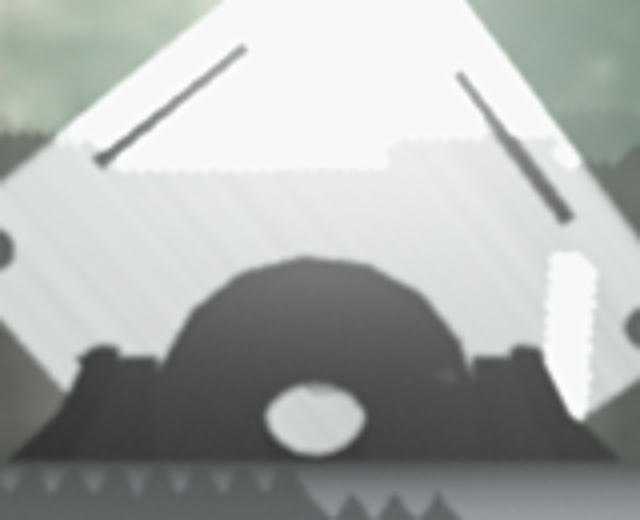

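View pics/c4z.png

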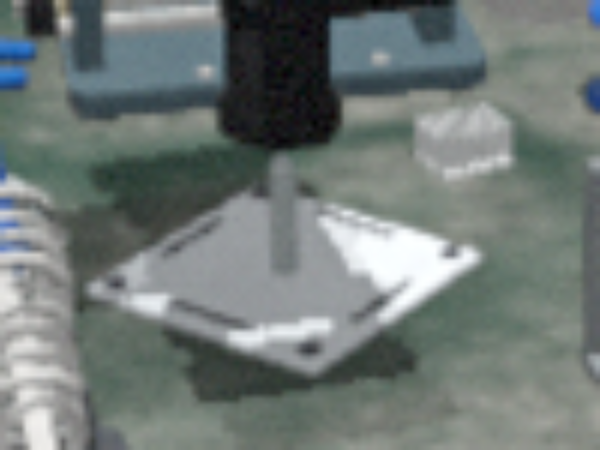

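```bash
python3 - <<'E'
from h import *
from station import r
c=pickle.load(open("w4.pkl","rb"));s=c["sense"];R=s["ee_rot"];T=s["tcp_pos"]
f=lambda u,v,z:np.round(R.T@(onplane(c,u,v,z)-T),4)
print("bore top edge (+7)",f(258.9,225.3,T[2]+.006),"L/R",f(246.3,234.5,T[2]+.006),f(271.5,234.5,T[2]+.006),"tip low edge (-2)",f(259.5,228.3,.049))
print(r.sense()["tcp_pos"])
E
```

```text
bore top edge (+7) [ 0.008   0.0015 -0.006 ] L/R [ 0.0029 -0.005  -0.006 ] [ 0.0029  0.0081 -0.006 ] tip low edge (-2) [-0.0022  0.002   0.0148]
[0.5900338  0.32478723 0.06420828]
```

Emit:
{"api": "servo_tool", "payload": {
  "slide": [
    [0, 0, 0],
    [0, 0, 0]
  ],
  "twist": [
    [0, 0, 0],
    [0, 0, 0]
  ],
  "gripper": [1, 1]
}}

```text
time_s: 6.02
tcp_pos: [0.5895, 0.3246, 0.0637]
ee_rot: [[0.707, -0.707, 0.001], [-0.707, -0.707, 0.001], [0.0, -0.001, -1.0]]
wrist_force: [-0.2, -0.4, -0.0]
gripper_width: 0.484
```

Emit:
{"api": "servo_tool", "payload": {
  "slide": [
    [-0.015, 0.005, -0.1],
    [0, 0, -0.15],
    [0, 0, -0.15],
    [0, 0, 0]
  ],
  "twist": [
    [0, 0, 0],
    [0, 0, 0],
    [0, 0, 0],
    [0, 0, 0]
  ],
  "gripper": [1, 1, 1, 1]
}}

```text
time_s: 6.52
tcp_pos: [0.5877, 0.3239, 0.0373]
ee_rot: [[0.707, -0.708, -0.002], [-0.708, -0.707, -0.002], [-0.0, 0.003, -1.0]]
wrist_force: [-0.6, 0.2, 0.1]
gripper_width: 0.482
```

```bash
python3 -c "
from h import *
c=snap('wrist','w5');a=cv2.resize(c['image'][130:260,180:340],None,fx=4,fy=4)
cv2.imwrite('pics/w5z.png',a)"
```

```text
6.58 [0.5882 0.3243 0.0381] [[0.707, -0.707, -0.001], [-0.707, -0.707, -0.001], [0.0, 0.001, -1.0]] [-0.35  0.26 -1.04] 0.4878745521815414
```

View pics/w5z.png

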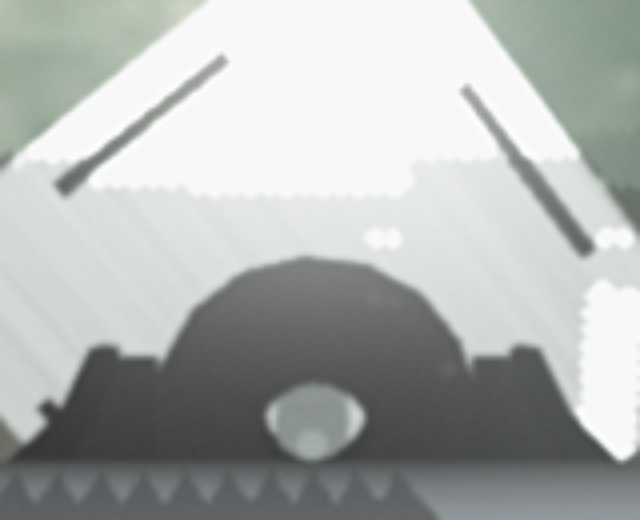

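The stud stands inside the bore, centred at zoom (313,425) with about equal gaps left and right, and the forces are nil. Now I'll lower to the plate.

Emit:
{"api": "servo_tool", "payload": {
  "slide": [
    [0, 0, -0.15],
    [0, 0, -0.15],
    [0, 0, -0.1],
    [0, 0, -0.05],
    [0, 0, -0.02],
    [0, 0, 0]
  ],
  "twist": [
    [0, 0, 0],
    [0, 0, 0],
    [0, 0, 0],
    [0, 0, 0],
    [0, 0, 0],
    [0, 0, 0]
  ],
  "gripper": [1, 1, 1, 1, 1, 1]
}}

```text
time_s: 7.32
tcp_pos: [0.5885, 0.3246, 0.0109]
ee_rot: [[0.707, -0.707, 0.0], [-0.707, -0.707, 0.0], [0.0, -0.0, -1.0]]
wrist_force: [-0.2, 0.1, 0.1]
gripper_width: 0.486
```

Emit:
{"api": "servo_tool", "payload": {
  "slide": [
    [0, 0, -0.03],
    [0, 0, -0.02],
    [0, 0, 0]
  ],
  "twist": [
    [0, 0, 0],
    [0, 0, 0],
    [0, 0, 0]
  ],
  "gripper": [1, 1, 1]
}}

```text
time_s: 7.7
tcp_pos: [0.5885, 0.3246, 0.0083]
ee_rot: [[0.707, -0.707, 0.0], [-0.707, -0.707, 0.0], [0.0, -0.0, -1.0]]
wrist_force: [-1.3, -0.5, 1.8]
gripper_width: 0.48
```

Emit:
{"api": "servo_tool", "payload": {
  "slide": [
    [0, 0, -0.015],
    [0, 0, 0]
  ],
  "twist": [
    [0, 0, 0],
    [0, 0, 0]
  ],
  "gripper": [1, 1]
}}

```text
time_s: 7.95
tcp_pos: [0.5885, 0.3246, 0.0082]
ee_rot: [[0.707, -0.707, 0.0], [-0.707, -0.707, 0.0], [0.0, -0.0, -1.0]]
wrist_force: [-2.7, -1.6, 6.3]
gripper_width: 0.484
```

Emit:
{"api": "servo_tool", "payload": {
  "slide": [
    [0, 0, 0],
    [0, 0, 0],
    [0, 0, 0],
    [0, 0, 0.3],
    [0, 0, 0.6],
    [0, 0, 0.8],
    [-0.2, 0.2, 0.4],
    [-0.2, 0.2, 0]
  ],
  "twist": [
    [0, 0, 0],
    [0, 0, 0],
    [0, 0, 0],
    [0, 0, 0],
    [0, 0, 0],
    [0, 0, 0],
    [0, 0, 0],
    [0, 0, 0]
  ],
  "gripper": [0.2, 0, 0, 0, 0, 0, 0, 0]
}}

```text
time_s: 8.95
tcp_pos: [0.5655, 0.3499, 0.1369]
ee_rot: [[0.707, -0.708, 0.005], [-0.708, -0.707, 0.005], [0.0, -0.007, -1.0]]
wrist_force: [-0.2, -0.1, -0.6]
gripper_width: 0.997
```

```bash
python3 -c "
from h import *
c=snap('wrist','w6')"
```

```text
9.0 [0.563  0.3507 0.1345] [[0.708, -0.707, 0.001], [-0.707, -0.708, 0.003], [-0.001, -0.003, -1.0]] [-0.86 -0.58 -1.42] 0.9979325616125837
```

View pics/w6.png

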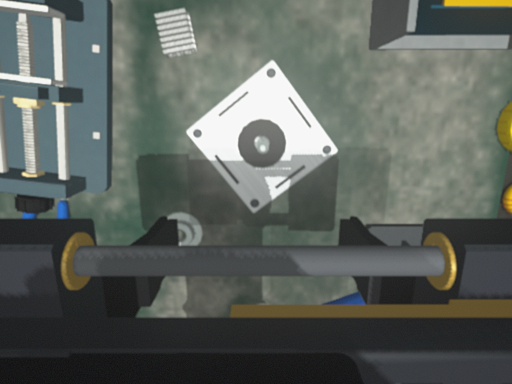

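The pad lies on the plate round the stud at (262,143). Next is the coil.

Emit:
{"api": "servo_tool", "payload": {
  "slide": [
    [-0.2, -0.2, 0.4],
    [-0.5, -0.52, 0.3],
    [-0.5, -0.55, 0],
    [-0.5, -0.55, 0],
    [-0.5, -0.55, 0],
    [-0.4, -0.4, 0],
    [-0.1, -0.15, 0],
    [0, 0, 0],
    [0, 0, 0]
  ],
  "twist": [
    [0, 0, 0],
    [0, 0, 0],
    [0, 0, 0],
    [0, 0, 0],
    [0, 0, 0],
    [0, 0, 0],
    [0, 0, 0],
    [0, 0, 0],
    [0, 0, 0]
  ],
  "gripper": [0, 0, 0, 0, 0, 0, 0, 0, 0]
}}

```text
time_s: 10.12
tcp_pos: [0.4032, 0.1742, 0.1747]
ee_rot: [[0.707, -0.707, 0.0], [-0.707, -0.707, -0.0], [0.0, -0.0, -1.0]]
wrist_force: [-0.7, 0.7, -0.3]
gripper_width: 1.002
```

```bash
python3 - <<'E'
from h import *
c=snap('wrist','w7');im=c["image"];hsv=cv2.cvtColor(im,cv2.COLOR_BGR2HSV);g=cv2.cvtColor(im,cv2.COLOR_BGR2GRAY)
yel=((abs(hsv[...,0].astype(int)-28)<8)&(hsv[...,1]>150)).astype(np.uint8)
p=proj(c,[.4312,.143,.02]);print(p);u,v=p.astype(int)
q=comp(c,yel,(u-50,u+50,v-50,v+50));print("coil top", circ(c,q,.02),cv2.minEnclosingCircle(q))
q=comp(c,(g<70).astype(np.uint8),(u-18,u+18,v-18,v+18));print("mid",circ(c,q,.02))
E
```

```text
10.18 [0.4031 0.1742 0.1746] [[0.707, -0.707, 0.0], [-0.707, -0.707, -0.0], [0.0, 0.0, -1.0]] [-0.24  0.59  0.05] 1.0016430380737826
[259.702012   130.80607764]
coil top (array([0.43059893, 0.14216664]), np.float64(0.05524320400474148)) ((260.5434875488281, 129.93478393554688), 29.046459197998047)Traceback (most recent call last):
  File "<stdin>", line 6, in <module>
  File "h.py", line 21, in comp
    cs,_=cv2.findContours(k,cv2.RETR_EXTERNAL,cv2.CHAIN_APPROX_NONE); q=max(cs,key=cv2.contourArea)
                                                                        ~~~^^^^^^^^^^^^^^^^^^^^^^^^
ValueError: max() iterable argument is empty
```

View pics/w7.png

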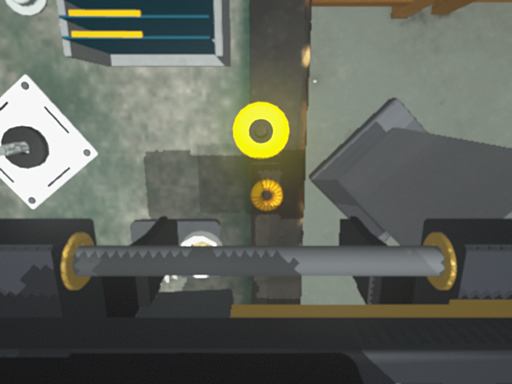

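Emit:
{"api": "servo_tool", "payload": {
  "slide": [
    [0.23, -0.27, 0],
    [0.23, -0.26, -0.3],
    [0, 0, -0.6],
    [0, 0, -0.6],
    [0, 0, -0.6],
    [0, 0, -0.4],
    [0, 0, -0.2],
    [0, 0, -0.14],
    [0, 0, 0]
  ],
  "twist": [
    [0, 0, 0],
    [0, 0, 0],
    [0, 0, 0],
    [0, 0, 0],
    [0, 0, 0],
    [0, 0, 0],
    [0, 0, 0],
    [0, 0, 0],
    [0, 0, 0]
  ],
  "gripper": [0, 0, 0, 0, 0, 0, 0, 0, 0]
}}

```text
time_s: 11.3
tcp_pos: [0.4302, 0.1418, 0.0044]
ee_rot: [[0.707, -0.707, -0.0], [-0.707, -0.707, -0.0], [0.0, 0.0, -1.0]]
wrist_force: [0.5, 0.0, -0.5]
gripper_width: 0.998
```

Emit:
{"api": "servo_tool", "payload": {
  "slide": [
    [0, 0, 0],
    [0, 0, 0],
    [0, 0, 0],
    [0, 0, 0],
    [0, 0, 0]
  ],
  "twist": [
    [0, 0, 0],
    [0, 0, 0],
    [0, 0, 0],
    [0, 0, 0],
    [0, 0, 0]
  ],
  "gripper": [0.3, 1, 1, 1, 1]
}}

```text
time_s: 11.92
tcp_pos: [0.4303, 0.1418, 0.0048]
ee_rot: [[0.707, -0.707, 0.001], [-0.707, -0.707, 0.001], [0.0, -0.001, -1.0]]
wrist_force: [-0.2, 0.4, 3.0]
gripper_width: 0.638
```

Emit:
{"api": "servo_tool", "payload": {
  "slide": [
    [0, 0, 0.2],
    [0, 0, 0.5],
    [0, 0, 0.7],
    [0, 0.1, 0.7],
    [0.2, 0.4, 0.5],
    [0.4, 0.65, 0],
    [0.5, 0.75, 0],
    [0.5, 0.75, 0],
    [0.4, 0.6, 0],
    [0.17, 0.27, 0],
    [0, 0, 0],
    [0, 0, 0]
  ],
  "twist": [
    [0, 0, 0],
    [0, 0, 0],
    [0, 0, 0],
    [0, 0, 0],
    [0, 0, 0],
    [0, 0, 0],
    [0, 0, 0],
    [0, 0, 0],
    [0, 0, 0],
    [0, 0, 0],
    [0, 0, 0],
    [0, 0, 0]
  ],
  "gripper": [1, 1, 1, 1, 1, 1, 1, 1, 1, 1, 1, 1]
}}

```text
time_s: 13.42
tcp_pos: [0.5594, 0.3518, 0.1603]
ee_rot: [[0.706, -0.708, -0.001], [-0.708, -0.706, -0.001], [-0.0, 0.002, -1.0]]
wrist_force: [0.2, -0.2, -1.5]
gripper_width: 0.64
```

```bash
python3 -c "
from h import *
c=snap('wrist','w8');cv2.imwrite('pics/w8z.png',cv2.resize(c['image'][100:260,180:340],None,fx=3.75,fy=3.75,interpolation=cv2.INTER_CUBIC))"
```

```text
13.47 [0.5595 0.3518 0.1606] [[0.706, -0.708, -0.001], [-0.708, -0.706, -0.001], [-0.0, 0.001, -1.0]] [-0.72 -0.02 -1.35] 0.6399239032586932
```

View pics/w8z.png

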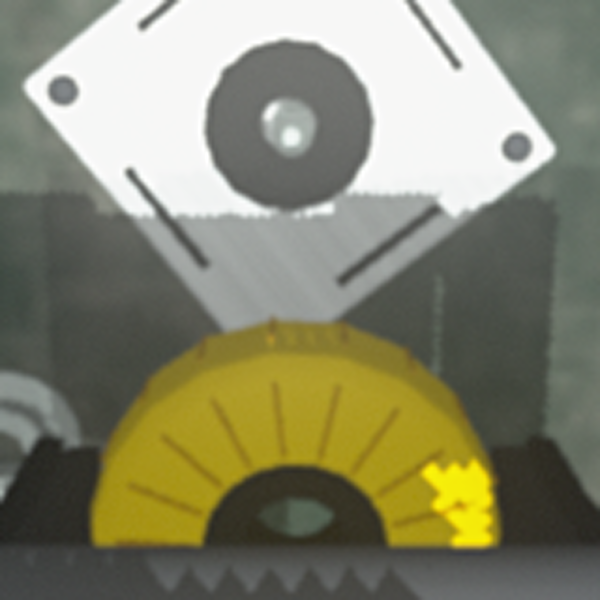

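```bash
python3 - <<'E'
from h import *
c=pickle.load(open("w8.pkl","rb"));s=c["sense"];R=s["ee_rot"];T=s["tcp_pos"]
k=lambda u,v:(180+u/3.75,100+v/3.75)
f=lambda u,v,z:np.round(R.T@(onplane(c,*k(u,v),z)-T),4)
print("bore +7",f(296,496,T[2]+.0152),"lens L,R",f(257,517,T[2]+.0152),f(335,517,T[2]+.0152))
print("dark mid top",f(296,465,T[2]+.0152),"outer top+28",f(296,352,T[2]+.0152),"bottom edge +28",f(296,321,T[2]-.0048))
print("tip",f(290.5,135,.049),onplane(c,*k(290.5,135),.049),"pad", [f(u,v,.014) for u,v in((206,123),(373,123),(290,40),(290,210))])
E
```

```text
bore +7 [ 0.0076  0.0011 -0.0152] lens L,R [ 0.0046 -0.004  -0.0152] [ 0.0046  0.0062 -0.0152]
dark mid top [ 0.0119  0.0011 -0.0152] outer top+28 [ 0.0271  0.0011 -0.0152] bottom edge +28 [0.0259 0.0011 0.0048]
tip [0.0411 0.0002 0.1116] [0.58829794 0.32245647 0.049     ] pad [array([ 0.0405, -0.0212,  0.1466]), array([0.0406, 0.021 , 0.1466]), array([0.0609, 0.    , 0.1466]), array([0.0184, 0.    , 0.1466])]
```

Emit:
{"api": "servo_tool", "payload": {
  "slide": [
    [0.25, -0.24, 0],
    [0.24, -0.23, -0.2],
    [0, 0, -0.4],
    [0, 0, -0.4],
    [0, 0, -0.4],
    [0, 0, -0.2],
    [0, 0, 0],
    [0, 0, 0]
  ],
  "twist": [
    [0, 0, 0],
    [0, 0, 0],
    [0, 0, 0],
    [0, 0, 0],
    [0, 0, 0],
    [0, 0, 0],
    [0, 0, 0],
    [0, 0, 0]
  ],
  "gripper": [1, 1, 1, 1, 1, 1, 1, 1]
}}

```text
time_s: 14.48
tcp_pos: [0.5904, 0.3247, 0.0655]
ee_rot: [[0.707, -0.708, 0.002], [-0.708, -0.707, 0.001], [0.0, -0.002, -1.0]]
wrist_force: [1.6, 0.2, -0.3]
gripper_width: 0.641
```

```bash
python3 -c "
from h import *
c=snap('wrist','w9');a=cv2.resize(c['image'][180:260,200:320],None,fx=5,fy=5)
b=snap('side','s9')['image'][150:250,190:290];cv2.imwrite('pics/w9z.png',a);cv2.imwrite('pics/s9z.png',cv2.resize(b,None,fx=5,fy=5))"
```

```text
14.53 [0.5904 0.3249 0.0657] [[0.707, -0.707, 0.002], [-0.707, -0.707, 0.001], [0.0, -0.002, -1.0]] [ 0.16  0.74 -1.71] 0.6376525228496013
14.57 [0.5902 0.325  0.0657] [[0.707, -0.707, 0.002], [-0.707, -0.707, 0.001], [0.0, -0.002, -1.0]] [ 0.55 -0.3  -1.07] 0.6368879971093863
```

View pics/w9z.png

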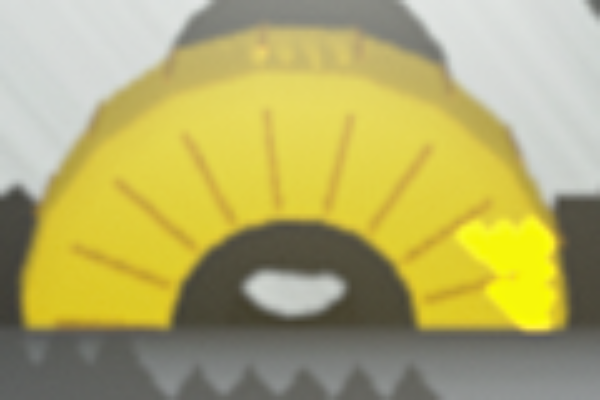

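View pics/s9z.png

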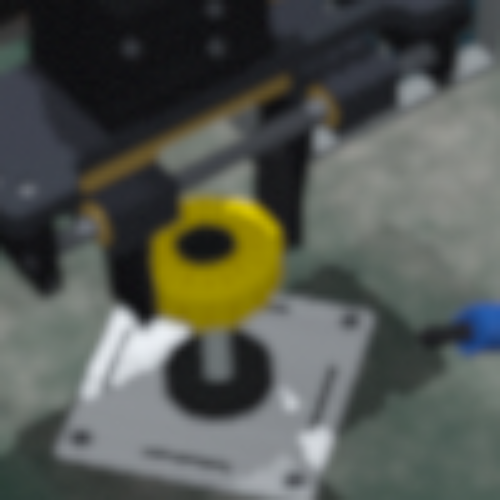

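Emit:
{"api": "servo_tool", "payload": {
  "slide": [
    [-0.025, -0.01, -0.1],
    [0, 0, -0.1],
    [0, 0, -0.1],
    [0, 0, -0.1],
    [0, 0, 0]
  ],
  "twist": [
    [0, 0, 0],
    [0, 0, 0],
    [0, 0, 0],
    [0, 0, 0],
    [0, 0, 0]
  ],
  "gripper": [1, 1, 1, 1, 1]
}}

```text
time_s: 15.2
tcp_pos: [0.5877, 0.3236, 0.0395]
ee_rot: [[0.707, -0.708, -0.001], [-0.708, -0.707, -0.001], [-0.0, 0.002, -1.0]]
wrist_force: [-0.2, 0.1, -2.6]
gripper_width: 0.638
```

```bash
python3 -c "
from h import *
c=snap('wrist','w10');a=cv2.resize(c['image'][180:260,200:320],None,fx=5,fy=5)
cv2.imwrite('pics/w10z.png',a)"
```

```text
15.25 [0.588  0.3238 0.04  ] [[0.707, -0.707, -0.0], [-0.707, -0.707, -0.001], [0.0, 0.001, -1.0]] [ 0.86 -0.57 -1.78] 0.6372137724113325
```

View pics/w10z.png

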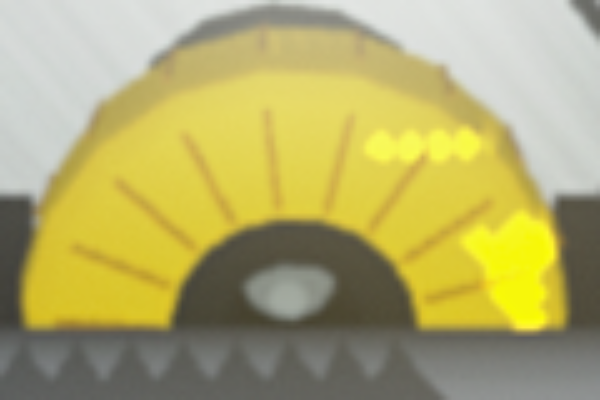

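The stud tip shows inside the coil's bore at zoom (290,300), close to centred, with no side force. I'll keep lowering.

Emit:
{"api": "servo_tool", "payload": {
  "slide": [
    [0, 0, -0.1],
    [0, 0, -0.1],
    [0, 0, -0.08],
    [0, 0, -0.03],
    [0, 0, 0]
  ],
  "twist": [
    [0, 0, 0],
    [0, 0, 0],
    [0, 0, 0],
    [0, 0, 0],
    [0, 0, 0]
  ],
  "gripper": [1, 1, 1, 1, 1]
}}

```text
time_s: 15.88
tcp_pos: [0.5881, 0.3239, 0.0217]
ee_rot: [[0.707, -0.707, -0.0], [-0.707, -0.707, -0.0], [0.0, 0.0, -1.0]]
wrist_force: [0.8, -0.1, -2.1]
gripper_width: 0.641
```

Emit:
{"api": "servo_tool", "payload": {
  "slide": [
    [0, 0, -0.03],
    [0, 0, -0.02],
    [0, 0, 0]
  ],
  "twist": [
    [0, 0, 0],
    [0, 0, 0],
    [0, 0, 0]
  ],
  "gripper": [1, 1, 1]
}}

```text
time_s: 16.25
tcp_pos: [0.5881, 0.324, 0.0189]
ee_rot: [[0.707, -0.708, 0.0], [-0.708, -0.707, 0.0], [0.0, -0.0, -1.0]]
wrist_force: [0.7, -1.5, -0.9]
gripper_width: 0.636
```

Emit:
{"api": "servo_tool", "payload": {
  "slide": [
    [0, 0, -0.02],
    [0, 0, 0]
  ],
  "twist": [
    [0, 0, 0],
    [0, 0, 0]
  ],
  "gripper": [1, 1]
}}

```text
time_s: 16.5
tcp_pos: [0.5882, 0.324, 0.0188]
ee_rot: [[0.707, -0.707, 0.0], [-0.707, -0.707, -0.0], [0.0, -0.0, -1.0]]
wrist_force: [-2.6, -1.5, 5.8]
gripper_width: 0.638
```

Emit:
{"api": "servo_tool", "payload": {
  "slide": [
    [0, 0, 0],
    [0, 0, 0],
    [0, 0, 0],
    [0, 0, 0.3],
    [0, 0, 0.6],
    [0, 0, 0.8],
    [0, 0, 0.7],
    [0, 0, 0.3],
    [0.1, -0.2, 0],
    [0.1, -0.25, 0],
    [0.1, -0.25, 0],
    [0.1, -0.25, 0]
  ],
  "twist": [
    [0, 0, 0],
    [0, 0, 0],
    [0, 0, 0],
    [0, 0, 0],
    [0, 0, 0],
    [0, 0, 0],
    [0, 0, 1],
    [0, 0, 1],
    [0, 0, 1],
    [0, 0, 1],
    [0, 0, 1],
    [0, 0, 1]
  ],
  "gripper": [0.2, 0, 0, 0, 0, 0, 0, 0, 0, 0, 0, 0]
}}

```text
time_s: 18.0
tcp_pos: [0.6125, 0.2665, 0.1812]
ee_rot: [[0.988, -0.153, 0.002], [-0.153, -0.988, 0.001], [0.001, -0.001, -1.0]]
wrist_force: [0.1, -0.1, -0.6]
gripper_width: 0.996
```

Emit:
{"api": "servo_tool", "payload": {
  "slide": [
    [0.1, -0.25, 0],
    [0.1, -0.25, 0],
    [0.1, -0.25, 0],
    [0.1, -0.25, 0],
    [0.1, -0.25, 0],
    [0.05, -0.17, 0],
    [0, 0, 0],
    [0, 0, 0],
    [0, 0, 0],
    [0, 0, 0]
  ],
  "twist": [
    [0, 0, 1],
    [0, 0, 1],
    [0, 0, 1],
    [0, 0, 1],
    [0, 0, 1],
    [0, 0, 1],
    [0, 0, 1],
    [0, 0, 1],
    [0, 0, 1],
    [0, 0, 0]
  ],
  "gripper": [0, 0, 0, 0, 0, 0, 0, 0, 0, 0]
}}

```text
time_s: 19.25
tcp_pos: [0.6453, 0.1818, 0.1809]
ee_rot: [[0.708, 0.706, 0.002], [0.706, -0.708, 0.001], [0.001, 0.001, -1.0]]
wrist_force: [-0.4, -0.3, -0.2]
gripper_width: 1.001
```

```bash
python3 -c "
from h import *
c=snap('wrist','w11');print(proj(c,[.673,.2103,.004]))
b=snap('side','s11')['image'][130:280,160:310];cv2.imwrite('pics/s11z.png',cv2.resize(b,None,fx=4,fy=4))"
```

```text
19.3 [0.6453 0.1818 0.1807] [[0.709, 0.705, 0.001], [0.705, -0.709, 0.0], [0.001, 0.001, -1.0]] [-0.17 -0.27  0.63] 1.0004674910932954
[258.08585127 131.10317925]
19.35 [0.6452 0.1818 0.1805] [[0.709, 0.706, 0.001], [0.706, -0.709, 0.0], [0.001, 0.0, -1.0]] [ 0.54 -0.21  0.9 ] 0.998462107232744
```

View pics/w11.png

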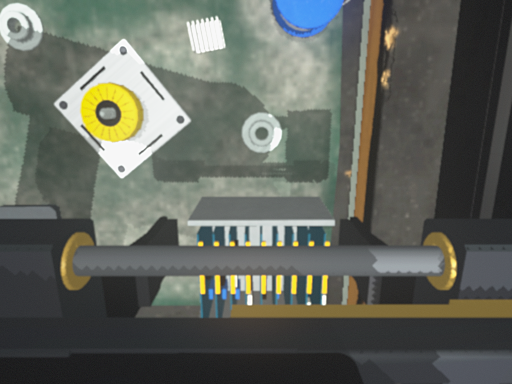

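View pics/s11z.png

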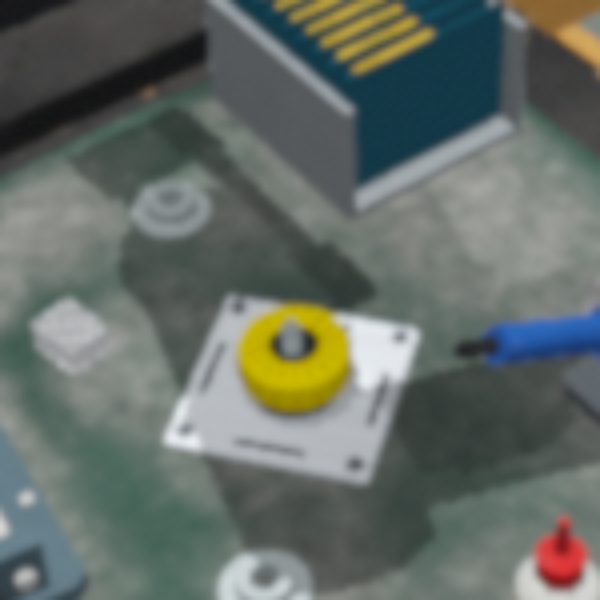

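The coil sits level on the pad, with the stud through it. The collars seen are A at wrist (262,132) and B at (20,25). A is the right-most (lower y). Here is a crop to confirm before reaching.

```bash
python3 - <<'E'
from h import *
c=pickle.load(open("w11.pkl","rb"));im=c["image"];g=cv2.cvtColor(im,cv2.COLOR_BGR2GRAY)
cv2.imwrite("pics/w11z.png",cv2.resize(im[100:165,225:300],None,fx=8,fy=8,interpolation=cv2.INTER_CUBIC))
q=comp(c,(g>125).astype(np.uint8),(238,288,108,160));print("flange",circ(c,q,.004),cv2.minEnclosingCircle(q))
s=c["sense"];print(onplane(c,20,25,.006))
E
```

```text
flange (array([0.67885605, 0.20113244]), np.float64(0.05511607774948322)) ((270.5716247558594, 132.89495849609375), 29.827129364013672)
[0.58352426 0.44175378 0.006     ]
```

View pics/w11z.png

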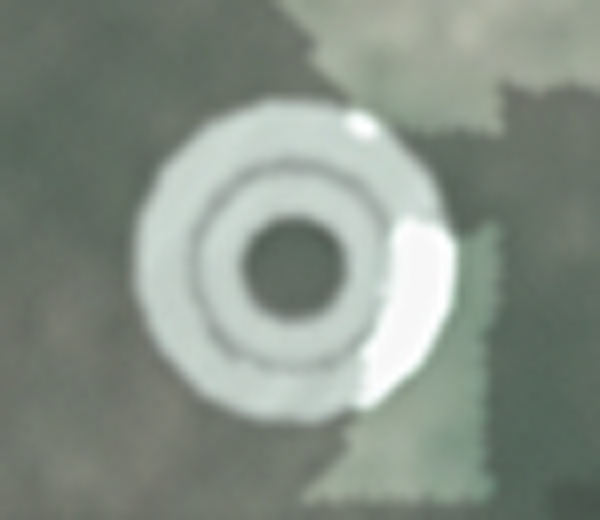

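```bash
python3 - <<'E'
from h import *
c=pickle.load(open("w11.pkl","rb"));s=c["sense"];R=s["ee_rot"];T=s["tcp_pos"]
for u,v,z in [(261.9,132.5,.004),(261.8,133.5,.012)]:
    p=onplane(c,u,v,z);print(p,R.T@(p-T),(p-T)/.06)
print("diam",np.linalg.norm(onplane(c,225+133/8,132.5,.004)-onplane(c,225+458/8,132.5,.004)))
E
```

```text
[0.67478729 0.20647546 0.004     ] [0.038125  0.0032242 0.1767625] [ 0.49194634  0.41162624 -2.94522593]
[0.6744547  0.20641808 0.012     ] [0.03785867 0.00303453 0.16876206] [ 0.48640306  0.41066992 -2.8118926 ]
diam 0.0422778664716167
```

Emit:
{"api": "servo_tool", "payload": {
  "slide": [
    [0.24, 0.21, 0],
    [0.24, 0.21, -0.3],
    [0, 0, -0.6],
    [0, 0, -0.6],
    [0, 0, -0.6],
    [0, 0, -0.4],
    [0, 0, -0.2],
    [0, 0, -0.1],
    [0, 0, -0.05],
    [0, 0, 0]
  ],
  "twist": [
    [0, 0, 0],
    [0, 0, 0],
    [0, 0, 0],
    [0, 0, 0],
    [0, 0, 0],
    [0, 0, 0],
    [0, 0, 0],
    [0, 0, 0],
    [0, 0, 0],
    [0, 0, 0]
  ],
  "gripper": [0, 0, 0, 0, 0, 0, 0, 0.2, 0.3, 0.4]
}}

```text
time_s: 20.6
tcp_pos: [0.6743, 0.2072, 0.0095]
ee_rot: [[0.708, 0.707, 0.001], [0.707, -0.708, 0.001], [0.001, 0.0, -1.0]]
wrist_force: [-0.3, -0.1, -0.5]
gripper_width: 0.746
```

Emit:
{"api": "servo_tool", "payload": {
  "slide": [
    [0, 0, -0.06],
    [0, 0, 0],
    [0, 0, 0],
    [0, 0, 0],
    [0, 0, 0],
    [0, 0, 0],
    [0, 0, 0]
  ],
  "twist": [
    [0, 0, 0],
    [0, 0, 0],
    [0, 0, 0],
    [0, 0, 0],
    [0, 0, 0],
    [0, 0, 0],
    [0, 0, 0]
  ],
  "gripper": [0.4, 1, 1, 1, 1, 1, 1]
}}

```text
time_s: 21.48
tcp_pos: [0.674, 0.207, 0.0052]
ee_rot: [[0.707, 0.707, 0.0], [0.707, -0.707, 0.0], [0.0, 0.0, -1.0]]
wrist_force: [-0.1, 0.6, 0.3]
gripper_width: 0.278
```

Emit:
{"api": "servo_tool", "payload": {
  "slide": [
    [0, 0, 0.2],
    [0, 0, 0.5],
    [0, 0, 0.7],
    [0, 0, 0.7],
    [0, 0, 0.48],
    [-0.19, 0.24, 0],
    [-0.19, 0.24, 0],
    [-0.19, 0.24, 0],
    [-0.19, 0.24, 0],
    [-0.19, 0.24, 0],
    [-0.19, 0.24, 0],
    [-0.19, 0.24, 0]
  ],
  "twist": [
    [0, 0, 0],
    [0, 0, 0],
    [0, 0, 0],
    [0, 0, 0],
    [0, 0, -1],
    [0, 0, -1],
    [0, 0, -1],
    [0, 0, -1],
    [0, 0, -1],
    [0, 0, -1],
    [0, 0, -1],
    [0, 0, -1]
  ],
  "gripper": [1, 1, 1, 1, 1, 1, 1, 1, 1, 1, 1, 1]
}}

```text
time_s: 22.98
tcp_pos: [0.5937, 0.3082, 0.1607]
ee_rot: [[0.998, -0.056, 0.001], [-0.056, -0.998, 0.001], [0.001, -0.001, -1.0]]
wrist_force: [-0.7, -0.3, 0.0]
gripper_width: 0.276
```

Emit:
{"api": "servo_tool", "payload": {
  "slide": [
    [-0.19, 0.24, 0],
    [-0.19, 0.24, 0],
    [-0.18, 0.25, 0],
    [0, 0, 0],
    [0, 0, 0],
    [0, 0, 0],
    [0, 0, 0],
    [0, 0, 0],
    [0, 0, 0]
  ],
  "twist": [
    [0, 0, -1],
    [0, 0, -1],
    [0, 0, -1],
    [0, 0, -1],
    [0, 0, -1],
    [0, 0, -1],
    [0, 0, -1],
    [0, 0, 0],
    [0, 0, 0]
  ],
  "gripper": [1, 1, 1, 1, 1, 1, 1, 1, 1]
}}

```text
time_s: 24.1
tcp_pos: [0.5605, 0.3516, 0.1603]
ee_rot: [[0.708, -0.706, 0.0], [-0.706, -0.708, 0.0], [-0.0, -0.0, -1.0]]
wrist_force: [-0.6, -0.7, -0.0]
gripper_width: 0.279
```

```bash
python3 -c "
from h import *
c=snap('wrist','w12');cv2.imwrite('pics/w12z.png',cv2.resize(c['image'][100:260,180:340],None,fx=3.75,fy=3.75,interpolation=cv2.INTER_CUBIC))"
```

```text
24.15 [0.5605 0.3516 0.1602] [[0.708, -0.707, 0.0], [-0.707, -0.708, 0.0], [-0.0, -0.0, -1.0]] [ 0.63 -0.14 -0.93] 0.28067837619646224
```

View pics/w12z.png

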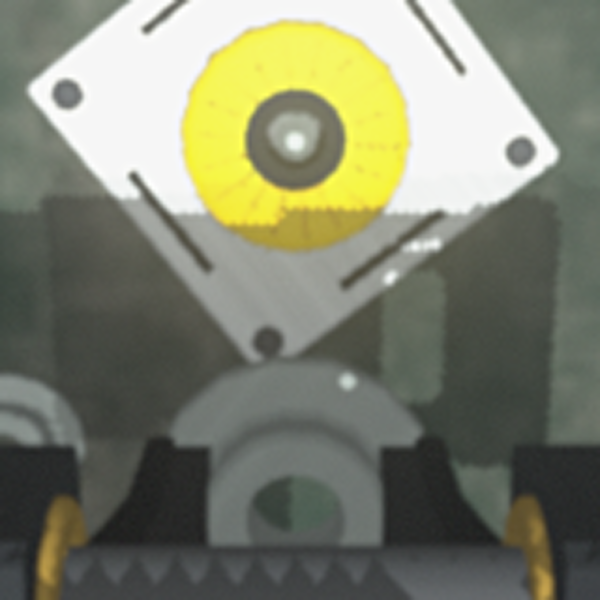

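```bash
python3 - <<'E'
from h import *
c=pickle.load(open("w12.pkl","rb"));s=c["sense"];R=s["ee_rot"];T=s["tcp_pos"]
k=lambda u,v:(180+u/3.75,100+v/3.75)
f=lambda u,v,z:np.round(R.T@(onplane(c,*k(u,v),z)-T),4)
print("bore +7",f(296.5,475,T[2]+.0068),"hub+13",f(296,432,T[2]+.0068),"flange+21",f(296,360,T[2]-.0012),"hub L R",f(208,510,T[2]+.0068),f(383,510,T[2]+.0068))
print("tip",f(295,140,.049),onplane(c,*k(295,140),.049),"coil", [f(u,v,.034) for u,v in((182,135),(409,135),(296,20),(296,249))])
E
```

```text
bore +7 [ 0.0071  0.0012 -0.0068] hub+13 [ 0.0133  0.0011 -0.0068] flange+21 [0.0212 0.0011 0.0012] hub L R [ 0.0019 -0.0111 -0.0068] [ 0.0019  0.0132 -0.0068]
tip [0.0402 0.0011 0.1112] [0.58814475 0.32243341 0.049     ] coil [array([ 0.0397, -0.0256,  0.1262]), array([0.0398, 0.0281, 0.1261]), array([0.0661, 0.0013, 0.1262]), array([0.0123, 0.0014, 0.1262])]
```

Emit:
{"api": "servo_tool", "payload": {
  "slide": [
    [0.24, -0.23, 0],
    [0.23, -0.23, -0.2],
    [0, 0, -0.4],
    [0, 0, -0.4],
    [0, 0, -0.4],
    [0, 0, -0.2],
    [0, 0, 0],
    [0, 0, 0]
  ],
  "twist": [
    [0, 0, 0],
    [0, 0, 0],
    [0, 0, 0],
    [0, 0, 0],
    [0, 0, 0],
    [0, 0, 0],
    [0, 0, 0],
    [0, 0, 0]
  ],
  "gripper": [1, 1, 1, 1, 1, 1, 1, 1]
}}

```text
time_s: 25.15
tcp_pos: [0.5895, 0.3241, 0.0648]
ee_rot: [[0.707, -0.707, 0.002], [-0.707, -0.707, 0.001], [0.0, -0.002, -1.0]]
wrist_force: [0.0, 0.2, -0.2]
gripper_width: 0.279
```

```bash
python3 -c "
from h import *
c=snap('wrist','w13');a=cv2.resize(c['image'][180:260,200:320],None,fx=5,fy=5)
b=snap('side','s13')['image'][150:250,190:290];cv2.imwrite('pics/w13z.png',a);cv2.imwrite('pics/s13z.png',cv2.resize(b,None,fx=5,fy=5))"
```

```text
25.2 [0.5895 0.3243 0.065 ] [[0.707, -0.707, 0.002], [-0.707, -0.707, 0.001], [0.0, -0.002, -1.0]] [ 0.66  0.21 -0.64] 0.27971766922637115
25.25 [0.5893 0.3244 0.0651] [[0.707, -0.707, 0.002], [-0.707, -0.707, 0.001], [0.0, -0.002, -1.0]] [ 0.27 -0.26  0.29] 0.2807078526102378
```

View pics/w13z.png

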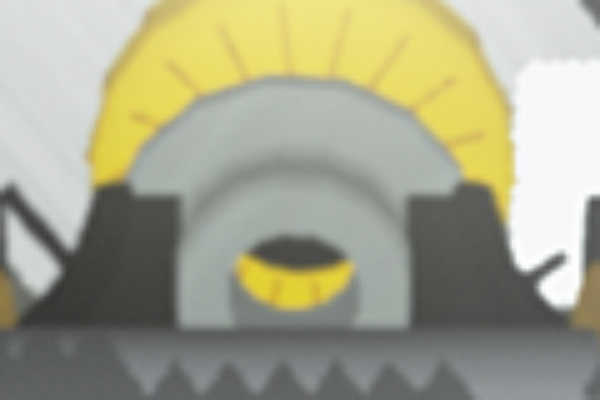

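View pics/s13z.png

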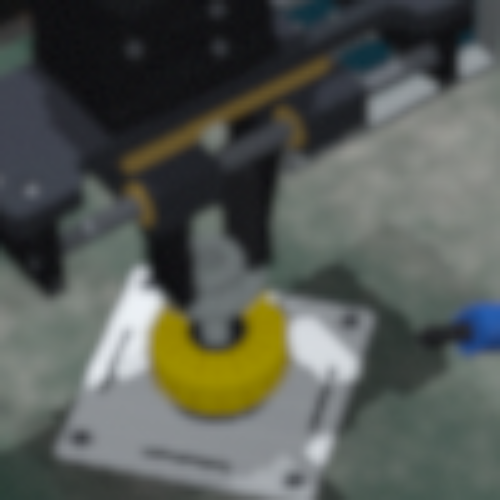

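Emit:
{"api": "servo_tool", "payload": {
  "slide": [
    [-0.012, 0, -0.08],
    [0, 0, -0.08],
    [0, 0, -0.08],
    [0, 0, 0],
    [0, 0, 0]
  ],
  "twist": [
    [0, 0, 0],
    [0, 0, 0],
    [0, 0, 0],
    [0, 0, 0],
    [0, 0, 0]
  ],
  "gripper": [1, 1, 1, 1, 1]
}}

```text
time_s: 25.88
tcp_pos: [0.5881, 0.324, 0.0494]
ee_rot: [[0.707, -0.707, 0.0], [-0.707, -0.707, -0.0], [0.0, -0.0, -1.0]]
wrist_force: [0.2, 0.6, -0.6]
gripper_width: 0.279
```

```bash
python3 -c "
from h import *
c=snap('wrist','w14');a=cv2.resize(c['image'][180:260,200:320],None,fx=5,fy=5)
cv2.imwrite('pics/w14z.png',a)"
```

```text
25.93 [0.5881 0.324  0.0496] [[0.707, -0.707, 0.0], [-0.707, -0.707, 0.0], [0.0, -0.0, -1.0]] [ 0.42 -0.32 -0.24] 0.27822559169272787
```

View pics/w14z.png

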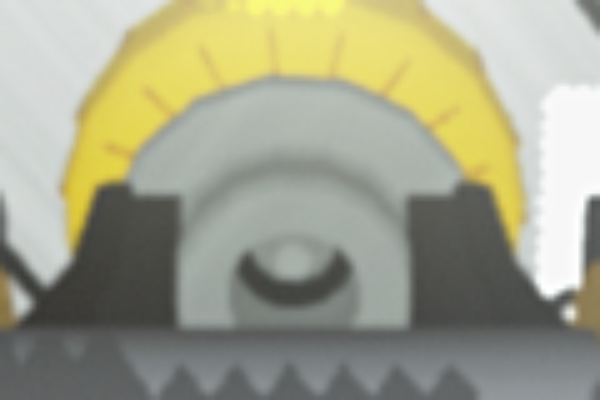

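Emit:
{"api": "servo_tool", "payload": {
  "slide": [
    [0, 0, -0.06],
    [0, 0, -0.05],
    [0, 0, -0.03],
    [0, 0, 0]
  ],
  "twist": [
    [0, 0, 0],
    [0, 0, 0],
    [0, 0, 0],
    [0, 0, 0]
  ],
  "gripper": [1, 1, 1, 1]
}}

```text
time_s: 26.42
tcp_pos: [0.5879, 0.3239, 0.0408]
ee_rot: [[0.707, -0.708, -0.0], [-0.708, -0.707, -0.0], [-0.0, 0.0, -1.0]]
wrist_force: [0.2, 0.2, -0.9]
gripper_width: 0.275
```

Emit:
{"api": "servo_tool", "payload": {
  "slide": [
    [0, 0, -0.02],
    [0, 0, 0]
  ],
  "twist": [
    [0, 0, 0],
    [0, 0, 0]
  ],
  "gripper": [1, 1]
}}

```text
time_s: 26.68
tcp_pos: [0.5879, 0.3239, 0.0398]
ee_rot: [[0.707, -0.708, -0.0], [-0.708, -0.707, -0.0], [-0.0, 0.0, -1.0]]
wrist_force: [-0.0, -0.4, 0.0]
gripper_width: 0.278
```

Emit:
{"api": "servo_tool", "payload": {
  "slide": [
    [0, 0, -0.02],
    [0, 0, 0]
  ],
  "twist": [
    [0, 0, 0],
    [0, 0, 0]
  ],
  "gripper": [1, 1]
}}

```text
time_s: 26.92
tcp_pos: [0.5881, 0.3241, 0.0391]
ee_rot: [[0.707, -0.707, 0.0], [-0.707, -0.707, 0.0], [0.0, -0.0, -1.0]]
wrist_force: [-0.6, -0.7, 3.4]
gripper_width: 0.276
```

Contact is at the expected height (3.4 N). I'll release and back off.

Emit:
{"api": "servo_tool", "payload": {
  "slide": [
    [0, 0, -0.008],
    [0, 0, 0],
    [0, 0, 0],
    [0, 0, 0],
    [0, 0, 0.2],
    [0, 0, 0.5],
    [0, 0, 0.8],
    [-0.3, 0.3, 0.5],
    [-0.3, 0.3, 0],
    [0, 0, 0],
    [0, 0, 0]
  ],
  "twist": [
    [0, 0, 0],
    [0, 0, 0],
    [0, 0, 0],
    [0, 0, 0],
    [0, 0, 0],
    [0, 0, 0],
    [0, 0, 0],
    [0, 0, 0],
    [0, 0, 0],
    [0, 0, 0],
    [0, 0, 0]
  ],
  "gripper": [1, 0.5, 0.3, 0.3, 0.3, 0.3, 0.3, 0.3, 0.3, 0.3, 0.3]
}}

```text
time_s: 28.3
tcp_pos: [0.5519, 0.3596, 0.1581]
ee_rot: [[0.707, -0.707, -0.0], [-0.707, -0.707, -0.001], [0.0, 0.001, -1.0]]
wrist_force: [-0.1, -0.3, -0.8]
gripper_width: 0.7
```

```bash
python3 -c "
from h import *
c=snap('wrist','w15')
b=snap('side','s15')['image'][150:250,190:310];cv2.imwrite('pics/s15z.png',cv2.resize(b,None,fx=6,fy=6,interpolation=cv2.INTER_CUBIC))
b=snap('scene','c15')['image'][130:280,190:390];cv2.imwrite('pics/c15z.png',cv2.resize(b,None,fx=4,fy=4,interpolation=cv2.INTER_CUBIC))"
```

```text
28.35 [0.5521 0.3594 0.1579] [[0.706, -0.708, -0.001], [-0.708, -0.706, -0.001], [0.0, 0.001, -1.0]] [-0.32  0.95  0.14] 0.703153262731247
28.4 [0.5522 0.3593 0.1578] [[0.706, -0.708, -0.001], [-0.708, -0.706, -0.001], [0.0, 0.001, -1.0]] [-0.14  0.13  0.23] 0.6996217381736345
28.45 [0.5523 0.3593 0.1577] [[0.706, -0.708, -0.001], [-0.708, -0.706, -0.001], [0.0, 0.001, -1.0]] [-0.69  0.34  0.15] 0.6992184082210353
```

View pics/w15.png

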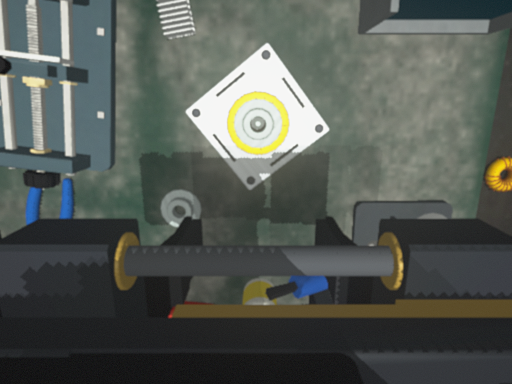

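View pics/s15z.png

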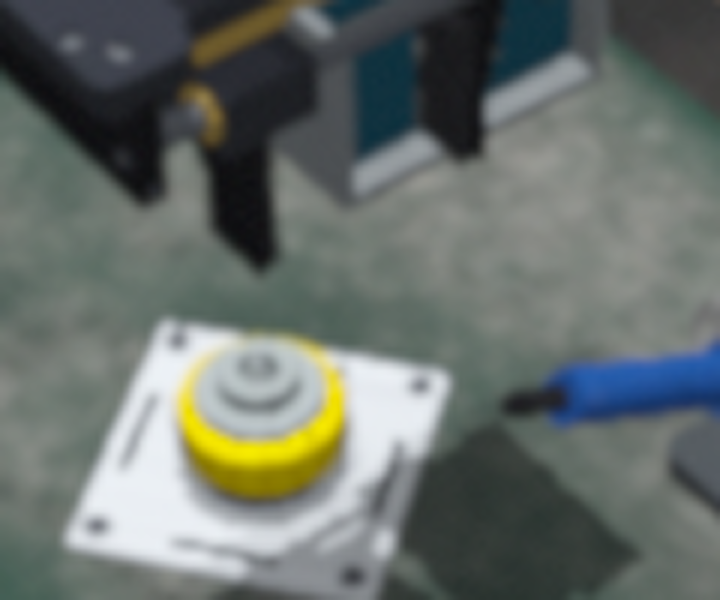

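View pics/c15z.png

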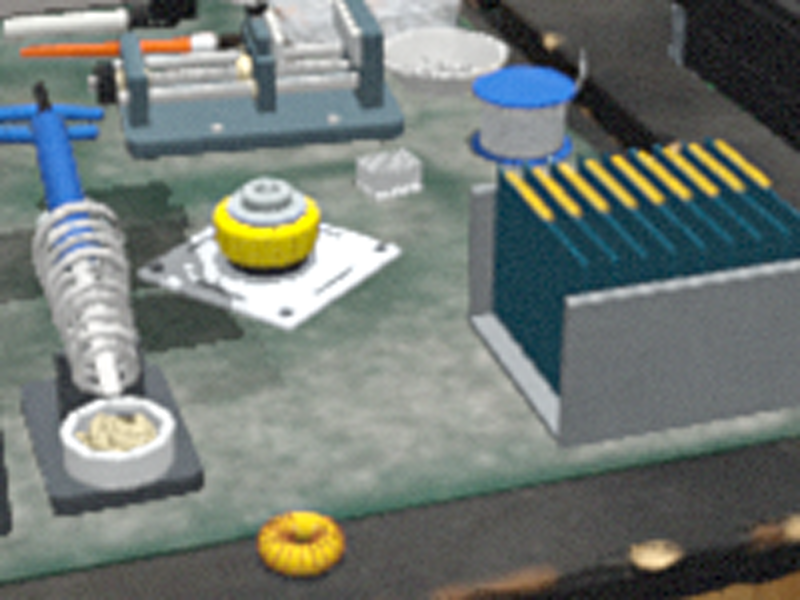

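The stack is level and concentric, the gripper is clear, and the choke (301,543) and heat sink (390,172) appear at the same pixels as at the start. I'm handing in.

```bash
python3 -c "
from station import r
print(r.finish_job())"
```

```text
the job is handed in; nothing more can be done
None
```

The pad, coil and right-most collar (A) are stacked on the stud in that order. I handed the job in at about 28.5 s of the 61 s allowed.

- **Seating:** I lowered each part with the stud visible inside its bore until contact came at the expected height. The last readings before release were about 6 N for the pad, 6 N for the coil and 3.4 N for the collar. The tool-tip heights then were 8.2, 18.8 and 39.1 mm.
- **Final views:** The wrist, side and scene cameras all show the stack level and concentric on the plate, with the gripper open and well clear. The choke and heat sink look unmoved, and the other collar (B) is still lying on the desk near its starting place.
- **Disagreements:** The wrist camera put held parts about 1 mm off the jaw centre, so I aimed using positions relative to the stud. An automatic fit of the collar's outline failed because of a bright patch of light, so I read its centre from an enlarged crop. The gripper's opening read about 2 mm less than the pad and hub diameters.

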